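Close the filter-plate clamp with its removable crank

TASK

The filter-plate clamp on the bench is open. Take its crank from the tray, fit it fully down onto the clamp's square spindle and turn it gently clockwise (seen from above) until the clamp comes up against its stop, without forcing the crank on or straining it against the stop. Then lift the crank off and set it gently back in the tray, standing on its hub as before, and leave the tube rack, vial and pipette where they are.

Things in the scene. Friction and masses are not known exactly. Their poses are not given: they have to be found in the camera images.
- clamp: Fixed filter-plate clamp: white base 130 x 190 x 20 mm carrying a clear multiwell plate, and an aluminium bridge (36 mm wide in x, 178 mm long in y, upper face 76 mm above the bench) on two posts. Origin: centre of the underside, on the spindle's axis; z up.
- spindle_top (a point): On the spindle's vertical axis at its top, 106 mm above the bench; fixed to the clamp: its axes do NOT show how the square stands. The spindle is a steel square 16 x 16 mm rising 26 mm from a 30 mm round collar amid the bridge; its top 4 mm taper to 12 x 12 mm. The yaw of its flats varies and is not reported: find it by feel or eye. Friction 0.15 N m; stays where left; it turns with the crank.
- foot_top (a point): On the spindle's axis: centre of the upper face of the clamp's pressure plate (aluminium disc, 104 mm across, 6 mm thick) under the bridge. Turning the spindle clockwise lowers it 4.2 mm per rad. It stands 47 to 51 mm above the bench at the start and 41 mm when the spindle is at its hard stop, which comes 1.8 to 2.3 rad clockwise (from above) from the start.
- crank_hub (a point): Centre of the loose crank's hub (crank about 0.25 kg), 15 mm above the hub's underside. The hub is a dark steel block 34 x 34 x 30 mm with a square socket 18 x 18 mm, 20 mm deep, open underneath, its flats parallel to the hub's sides. Fully fitted, this point is 5 mm below the spindle's top. x points along the arm to the knob, z up.
- crank_knob (a point): Centre of the crank's upright black knob, a round sleeve 20 mm across and 42 mm high that spins freely on its pin; 80 mm from the hub's axis along the crank's x, 51 mm above the hub's underside. The arm to it is a flat bar 18 mm wide and 8 mm thick, upper face 28 mm above the hub's underside. Straining the knob against the stop with over about 20 N damages it.
- tray: Fixed shallow white tray 200 (x) x 160 (y) mm outside, walls 4 mm thick, rim 16 mm above the bench, inner floor 4 mm above the bench. Origin: centre of the underside. The crank stands in it on its hub.
- rack: Loose orange tube rack 85 x 215 x 50 mm with three small tubes (73 mm high over their caps), origin at the centre of its underside; to be left alone.
- vial: Loose amber vial 26 mm across, 62 mm high, origin at the centre of its underside; to be left alone.
- pipette: Loose white hand pipette 240 mm long, 26 mm high, lying along its x, origin under its middle; to be left alone.
Not all that is in view belongs to the job. Of the things that look like the part that bears crank_hub, take the one that is nearest to the robot's base at the start. Leave any yellow look-alike of the clamp alone.

How it is judged:
On the way, in this order (a step that is already met when the one before it is completed fails the run):
1. the crank is fitted fully down on the spindle (hub within 4 mm of the spindle's axis and 4 mm of full depth) (horizontal distance between crank_hub and spindle_top below 0.004 m and z of crank_hub in the frame of spindle_top below -0.001 m), for 0.2 s.
2. with the crank still on the spindle, the pressure plate is down: within 0.8 mm of its stop (horizontal distance between crank_hub and spindle_top below 0.006 m and z of crank_hub in the frame of spindle_top below 0.003 m and z of foot_top in the frame of clamp below 0.0418 m), for 0.1 s.
At the end, for the whole second after the job is handed in: the pressure plate is still within 0.8 mm of its stop, and the crank is released and at rest in the tray, standing on its hub on the tray's floor (hub centre inside the walls and below 24 mm, tilt under 0.12 rad) (z of foot_top in the frame of clamp below 0.0418 m and x of crank_hub in the frame of tray between -0.096 and 0.096 m and y of crank_hub in the frame of tray between -0.076 and 0.076 m and height (world z) of crank_hub below 0.024 m and angle between crank_hub's own z axis and vertical below 0.12 rad and linear speed of crank below 0.02 m/s); the robot touches nothing.
It fails at once if the crank is strained against the stop: more than 300 N of contact between crank and clamp (about 20 N at the knob) (contact force between crank and clamp above 300 N).
It fails at once if the crank is forced on: more than 80 N of contact between crank and clamp while the hub is more than 8 mm short of full depth (contact force between crank and clamp above 80 N and z of crank_hub in the frame of spindle_top above 0.003 m).
It fails at once if the crank is dropped or thrown down in the tray (contact over 60 N) (contact force between crank and tray above 60 N).
It fails at once if the tube rack, the vial or the pipette is moved more than 20 mm (distance of any of rack, vial, pipette from where it was at the start of the episode above 0.02 m).
It also fails if it takes over 72 s, if anything falls off the work surface, if the arm or the gripper's body presses on something with over 40 N, if the wrist force passes 120 N, or if a joint passes its speed limit or range.

ROBOT

A 6-joint arm with a two-finger parallel gripper is mounted at the origin on the work surface. World frame = base frame: x ahead of the robot, y to its left, z up, the work surface at z = 0. Lengths are in m, angles in rad, forces in N, time in s.
With the tool pointing down it reaches from about 0.225 to 0.875 m from the base axis. Payload 3.4 kg.
Tool frame: the origin (TCP) lies at the very end of the fingers, on their centre line; the grasp point (between the pads) lies 19 mm behind it; x points along the fingers, y is the direction in which the jaws open and shut, and the axes are right-handed (so a half turn about x gives the same grasp; the last joint's range is limited). The gripper opens to 85 mm and grips with 20 to 120 N. Pads are 22 mm wide; open, the fingers measure 114 mm over their backs; the gripper's body (76 mm by 85 mm) begins 54 mm behind the grasp point. The pads swing forward as they close: fully open they stand 13 mm farther back than shut.
Start: joints at [1.029, 0.276, 1.505, -0, 1.361, -0.121], TCP at [0.235, 0.525, 0.231] pointing down, gripper open.
Joint ranges: [-2.89, 2.89], [-0.75, 2.08], [0.22, 2.7], [-1.18, 4.32], [0.11, 2.71], [-2.7, 2.7]. Speed limits (rad/s): [2.57, 2.57, 3.14, 3.14, 3.14, 3.14].

INTERFACE

Orientations are given as a 3x3 rotation matrix whose columns are the frame's x, y, z axes.
In Python, from station import env gives the robot as it stands.
- The arm moves only by the shell command python3 -m inch 'ROWS'. ROWS is JSON, a list of rows, each an object with "offset": the shift along the world's x, y, z in m, a list of three; "turn": the turn about the world's z in rad; "fingers": the finger opening in m, from 0 to 0.0854. In form: [{"offset": [dx, dy, dz], "turn": turn, "fingers": fingers}, ...]. A call has exactly 8 rows; each row shifts and turns the pose as measured when the row begins; what a row does not reach is not made up. A row lasts 1/12 s, in which the tool goes at most 41.7 mm and 7.16 degrees, less where a joint would pass 70% of its speed; a pose out of reach is approached as far as the arm can. A call is refused whole if a number of a shift passes 0.0417 or a number of a turn 0.125, either way. A call with a gripper value outside its range is refused whole. The fingers move at their own pace and stop on an object; the grip force is fixed at half the most. Time passes only in rows, so rows that do not move let the fingers close, or fill a call up. It gives the time, the measured TCP pose, the force and the opening at its end, in the units of the state.
- env.read_state(): the state, without advancing time (a new reading comes with each control period).
- env.read_camera(name): name is "side" or "top" or "wrist"; returns a dict with "frame" (420x560x3 uint8, red, green, blue), "depth" (420x560 float32, m along the optical axis (not along the pixel's ray), 0 where there is no reading), "mtx" (3x3 intrinsics, pixels), "position" and "attitude" of the camera in the world; the wrist camera has in their place "hand_eye" (4x4, takes a point from camera to tool coordinates, whose origin is the TCP and whose axes are the tool frame's). Camera axes: x right, y down, z forward; pixel columns grow to the right and rows downward; lengths in m; the calibration is good to about 2 mm. A picture is of the moment at which its call begins: read the wrist's pose just before it.
- env.close_job(): hands the job in, once; it reports no verdict.
The state is a dict: "t": time; "joints": joint angles; "dq": joint speeds; "joint_torque": joint torques, N m; "ee_pos": TCP position; "ee_rot": TCP orientation; "wrist_force": force on the tool from outside, world axes, zero at the start; "torque": the same for the moment, N m; "gripper_width": finger opening in m.
Only numpy, scipy, OpenCV 4.12 (cv2) and the standard library are available. Lean on these libraries where they do the work, as an engineer would, in place of code of your own. Each camera call takes 0.05 s, during which the arm holds its last target. There are 200 camera calls.

## Working session

There is one attempt and no reset: what is moved stays moved. The work goes in short steps, Python scripts to look and compute and a shell command to move; the robot and the scene stay as the last step left them, time stands still between calls to the robot, and variables do not carry over. Pictures are saved under pics/ and viewed, on a budget of 10 in all, crops included, one or two more only if the job needs it, and the job is handed in when it is done.

```bash
ls; mkdir -p pics; cat > h.py <<'E'
from station import env
import numpy as np, cv2
def cam(n):
    s=env.read_state(); c=env.read_camera(n)
    if 'hand_eye' in c:
        T=np.eye(4); T[:3,:3]=s['ee_rot']; T[:3,3]=s['ee_pos']; T=T@np.array(c['hand_eye'])
    else:
        T=np.eye(4); T[:3,:3]=c['attitude']; T[:3,3]=c['position']
    c['T']=T; return c
def save(c,p,crop=None,k=1):
    f=c['frame'][:,:,::-1]
    if crop: x0,y0,x1,y1=crop; f=f[y0:y1,x0:x1]
    cv2.imwrite(p,cv2.resize(f,None,fx=k,fy=k,interpolation=cv2.INTER_CUBIC))
def ray(c,uv,z):
    uv=np.atleast_2d(uv).astype(float)
    d=np.c_[uv,np.ones(len(uv))]@np.linalg.inv(c['mtx']).T@c['T'][:3,:3].T
    o=c['T'][:3,3]; return o+d*((z-o[2])/d[:,2])[:,None]
def pts(c):
    d=c['depth']; v,u=np.indices(d.shape)
    P=np.stack([u*d,v*d,d],-1)@np.linalg.inv(c['mtx']).T
    return P@c['T'][:3,:3].T+c['T'][:3,3]
def proj(c,p):
    q=(np.atleast_2d(p)-c['T'][:3,3])@c['T'][:3,:3]@np.array(c['mtx']).T
    return q[:,:2]/q[:,2:]
E
python3 - <<'E'
from h import *
c=cam('top'); save(c,'pics/top.png'); print(c['T'].round(3),c['mtx'])
s=cam('side'); save(s,'pics/side.png'); print(s['T'].round(3))
print(env.read_state())
E
```

```text
pics
[[ 0.023 -0.995  0.1    0.412]
 [-1.    -0.023  0.     0.042]
 [ 0.002 -0.1   -0.995  1.595]
 [ 0.     0.     0.     1.   ]] [[535.26192322   0.         278.97308914]
 [  0.         535.26192322 203.53034083]
 [  0.           0.           1.        ]]
[[ 0.863 -0.279  0.421  0.145]
 [-0.505 -0.482  0.716 -0.705]
 [ 0.004 -0.83  -0.557  0.665]
 [ 0.     0.     0.     1.   ]]
{'t': 0.1, 'joints': array([ 1.02901193e+00,  2.76546689e-01,  1.50600612e+00,  4.22010585e-05,
        1.36076025e+00, -1.21019916e-01]), 'dq': array([-5.42307178e-04, -1.95869600e-03, -2.49105673e-03,  1.28726011e-07,
        4.87770849e-04,  1.18660731e-03]), 'joint_torque': array([ 1.09948392e-03, -4.17697513e+01, -2.46407586e+01, -8.55138774e-05,
        5.82802677e-03,  3.30504417e-05]), 'ee_pos': array([0.23461128, 0.52442432, 0.2305179 ]), 'ee_rot': array([[-9.22517340e-04,  4.08465651e-01,  9.12773225e-01],
       [-1.45274344e-03,  9.12772103e-01, -4.08466617e-01],
       [-9.99998519e-01, -1.70284285e-03, -2.48652299e-04]]), 'wrist_force': array([-0.44684147,  0.12459054, -0.56749053]), 'torque': array([0.00642212, 0.04368849, 0.02739421]), 'gripper_width': 0.08553604888917113}
```

View pics/top.png

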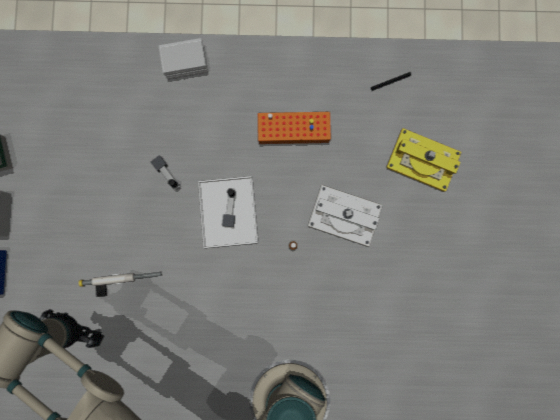

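View pics/side.png

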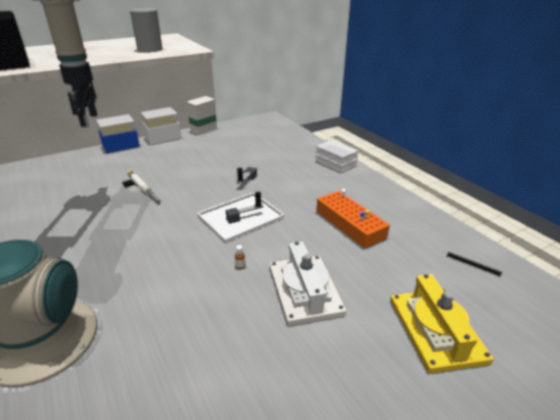

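The top view shows two grey cranks: one in the tray (hub ~(229,221), knob ~(231,192)) and one on the bench (hub ~(159,163), knob ~(173,184)). The base is at ~(290,400), so the tray crank is nearer, and it also stands in the tray as described. The white clamp is at (346,214), and the yellow look-alike at (425,160) is to be left alone.

```bash
python3 - <<'E'
from h import *
c=cam('top')
for n,uv,z in [('hubA',(229,221),.034),('knobA',(231,192),.076),('hubB',(159,163),.03),('knobB',(173,184),.07),('tray',(228.5,212.5),.016),('spindle',(348,213),.106),('vial',(293,245),.06),('rack',(294,127),.05),('pip',(120,280),.02)]:
    p=ray(c,uv,z)[0]; print(n,p.round(3),np.hypot(*p[:2]).round(3))
P=pts(c)
for uv in [(229,222),(231,192),(348,213)]: print(P[uv[1],uv[0]].round(3))
save(c,'pics/crop1.png',(140,130,400,300),3)
s=env.read_state(); print(c['depth'].max(), env.read_camera('wrist')['hand_eye'])
E
```

```text
hubA [0.514 0.187 0.034] 0.547
knobA [0.594 0.18  0.076] 0.621
hubB [0.681 0.4   0.03 ] 0.79
knobB [0.614 0.348 0.07 ] 0.706
tray [0.54  0.191 0.016] 0.573
spindle [ 0.539 -0.151  0.106] 0.559
vial [ 0.447 -0.     0.06 ] 0.447
rack [0.794 0.004 0.05 ] 0.794
pip [0.335 0.501 0.02 ] 0.603
[0.511 0.187 0.034]
[0.594 0.181 0.074]
[ 0.539 -0.15   0.109]
2.477843 [[ 1.47167503e-03 -2.60368947e-01  9.65508077e-01 -1.42186798e-01]
 [ 9.99998215e-01 -7.61163270e-04 -1.72950980e-03  4.40038930e-04]
 [ 1.18521993e-03  9.65508898e-01  2.60367362e-01 -6.60080549e-02]
 [ 0.00000000e+00  0.00000000e+00  0.00000000e+00  1.00000000e+00]]
```

View pics/crop1.png

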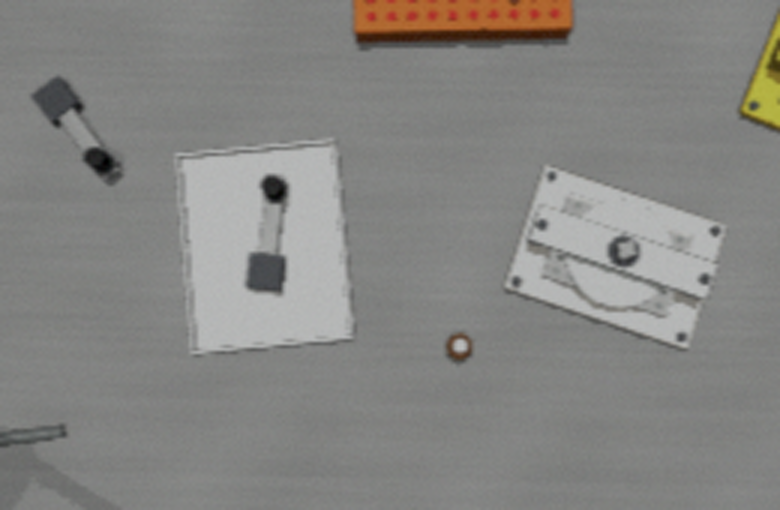

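The crop confirms the grey crank in the tray: hub at crop (265,272), knob (273,188). It is 0.55 m from the base against 0.79 m for the other. I'm moving above it.

```bash
R='python3 -m inch'
python3 -m inch '[{"offset":[0.018,-0.021,-0.003],"turn":0.02,"fingers":0.0854},{"offset":[0.018,-0.021,-0.003],"turn":0.02,"fingers":0.0854},{"offset":[0.018,-0.021,-0.003],"turn":0.02,"fingers":0.0854},{"offset":[0.018,-0.021,-0.003],"turn":0.02,"fingers":0.0854},{"offset":[0.018,-0.021,-0.003],"turn":0.02,"fingers":0.0854},{"offset":[0.018,-0.021,-0.003],"turn":0.02,"fingers":0.0854},{"offset":[0.018,-0.021,-0.003],"turn":0.02,"fingers":0.0854},{"offset":[0.018,-0.021,-0.003],"turn":0.02,"fingers":0.0854}]'
python3 -m inch '[{"offset":[0.018,-0.021,-0.006],"turn":0.02,"fingers":0.0854},{"offset":[0.018,-0.021,-0.006],"turn":0.02,"fingers":0.0854},{"offset":[0.018,-0.021,-0.006],"turn":0.02,"fingers":0.0854},{"offset":[0.018,-0.021,-0.006],"turn":0.02,"fingers":0.0854},{"offset":[0.018,-0.021,-0.006],"turn":0.02,"fingers":0.0854},{"offset":[0.018,-0.021,-0.006],"turn":0.02,"fingers":0.0854},{"offset":[0.018,-0.021,-0.006],"turn":0.02,"fingers":0.0854},{"offset":[0.0,0.0,0.0],"turn":0.0,"fingers":0.0854}]'
```

```text
t: 0.87
ee_pos: [0.3791, 0.3539, 0.2046]
ee_rot: [[-0.004, 0.24, 0.971], [0.001, 0.971, -0.24], [-1.0, 0.0, -0.004]]
wrist_force: [-0.2, 0.4, 0.7]
gripper_width: 0.0853
t: 1.53
ee_pos: [0.5129, 0.1947, 0.1596]
ee_rot: [[-0.002, 0.098, 0.995], [-0.001, 0.995, -0.098], [-1.0, -0.001, -0.002]]
wrist_force: [1.0, 1.0, 1.2]
gripper_width: 0.0855
```

```bash
python3 - <<'E'
from h import *
s=env.read_state();c=cam('wrist'); save(c,'pics/w1.png'); np.savez('w1.npz',**c); P=pts(c); print(c['mtx'][0],s['ee_pos'])
d=c['depth']; print((d>0).mean())
# hub-top: points at z ~.034 dark
g=c['frame'].max(-1)
m=((abs(P[...,2]-.034)<.004)&(g<110)&(d>0)).astype(np.uint8)
m=cv2.morphologyEx(m,cv2.MORPH_OPEN,np.ones((5,5)))
n,l,st,ce=cv2.connectedComponentsWithStats(m)
for i in range(1,n):
    if st[i,4]>300:
        cnt=cv2.findContours((l==i).astype(np.uint8),0,2)[0][0][:,0]
        W=ray(c,cnt,.034)[:,:2].astype(np.float32)*1000
        print(st[i],cv2.minAreaRect(W),P[l==i].mean(0).round(4))
m=((P[...,2]>.066)&(P[...,2]<.09)&(d>0)).astype(np.uint8)
n,l,st,ce=cv2.connectedComponentsWithStats(m)
for i in range(1,n):
    if st[i,4]>300: print('hi',st[i],np.median(P[l==i],0).round(4))
E
```

```text
[364.45745412   0.         272.59564039] [0.51287252 0.19472634 0.15962811]
0.9962755102040817
[ 246  181   45   45 1953] ((515.185546875, 190.94784545898438), (33.63204574584961, 34.43719482421875), 84.3455810546875) [0.515  0.1911 0.0334]
hi [254 309  28  31 681] [0.5923 0.1834 0.0749]
hi [491 318  29  19 370] [0.6144 0.3531 0.0707]
```

View pics/w1.png

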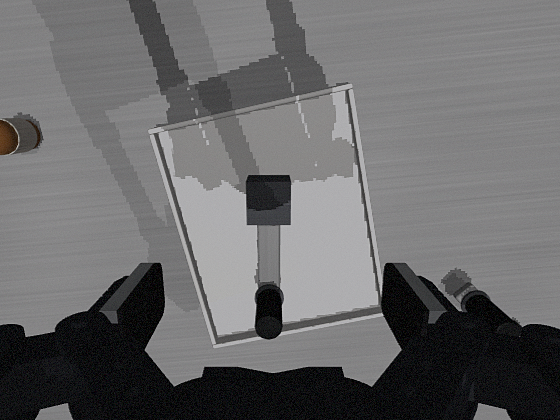

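The wrist view shows the crank hub at (268,200), the arm running down to the knob at (268,315), and the tool already aligned with it. The hub measures 33.6×34.4 mm at z 0.033, which matches. Before grasping I'll survey the spindle from the same relative pose, so calibration errors cancel.

```bash
python3 -m inch '[{"offset":[0.0,-0.02,0.01],"turn":0,"fingers":0.0854},{"offset":[0.002,-0.03,0.01],"turn":0,"fingers":0.0854},{"offset":[0.002,-0.03,0.01],"turn":0,"fingers":0.0854},{"offset":[0.002,-0.03,0.01],"turn":0,"fingers":0.0854},{"offset":[0.002,-0.03,0.01],"turn":0,"fingers":0.0854},{"offset":[0.002,-0.03,0.01],"turn":0,"fingers":0.0854},{"offset":[0.002,-0.03,0.01],"turn":0,"fingers":0.0854},{"offset":[0.002,-0.03,0.0],"turn":0,"fingers":0.0854}]'
python3 -m inch '[{"offset":[0.003,-0.03,0],"turn":0,"fingers":0.0854},{"offset":[0.003,-0.03,0],"turn":0,"fingers":0.0854},{"offset":[0.003,-0.03,0],"turn":0,"fingers":0.0854},{"offset":[0.003,-0.025,0],"turn":0,"fingers":0.0854},{"offset":[0,0,0],"turn":0,"fingers":0.0854},{"offset":[0,0,0],"turn":0,"fingers":0.0854},{"offset":[0,0,0],"turn":0,"fingers":0.0854},{"offset":[0,0,0],"turn":0,"fingers":0.0854}]'
python3 - <<'E'
from h import *
s=env.read_state();c=cam('wrist'); np.savez('w2.npz',**c); P=pts(c); print(s['ee_pos'],s['ee_rot'][:2,1])
d=c['depth']
u,v=proj(c,[.539,-.151,.106])[0].astype(int); print(u,v)
save(c,'pics/w2.png',(u-65,v-50,u+65,v+50),6)
m=((P[...,2]>.1)&(P[...,2]<.115)&(d>0)).astype(np.uint8)
n,l,st,ce=cv2.connectedComponentsWithStats(m)
for i in range(1,n):
    if st[i,4]>30:
        cnt=cv2.findContours((l==i).astype(np.uint8),0,2)[0][0][:,0]
        print(st[i],cv2.minAreaRect(ray(c,cnt,.106)[:,:2].astype(np.float32)*1000),P[l==i].mean(0).round(4))
E
```

```text
t: 2.25
ee_pos: [0.5195, -0.0305, 0.2323]
ee_rot: [[-0.011, 0.088, 0.996], [0.008, 0.996, -0.087], [-1.0, 0.007, -0.011]]
wrist_force: [0.3, 0.1, -1.0]
gripper_width: 0.0852
t: 2.92
ee_pos: [0.5305, -0.1479, 0.235]
ee_rot: [[-0.007, 0.089, 0.996], [0.01, 0.996, -0.089], [-1.0, 0.009, -0.008]]
wrist_force: [0.3, -0.5, -0.0]
gripper_width: 0.085
[ 0.53052197 -0.1478518   0.23495394] [0.08876197 0.9960112 ]
267 210
[253 197  26  25 411] ((537.7059936523438, -153.00872802734375), (15.848822593688965, 15.896464347839355), 13.849984169006348) [ 0.5381 -0.153   0.1044]
```

View pics/w2.png

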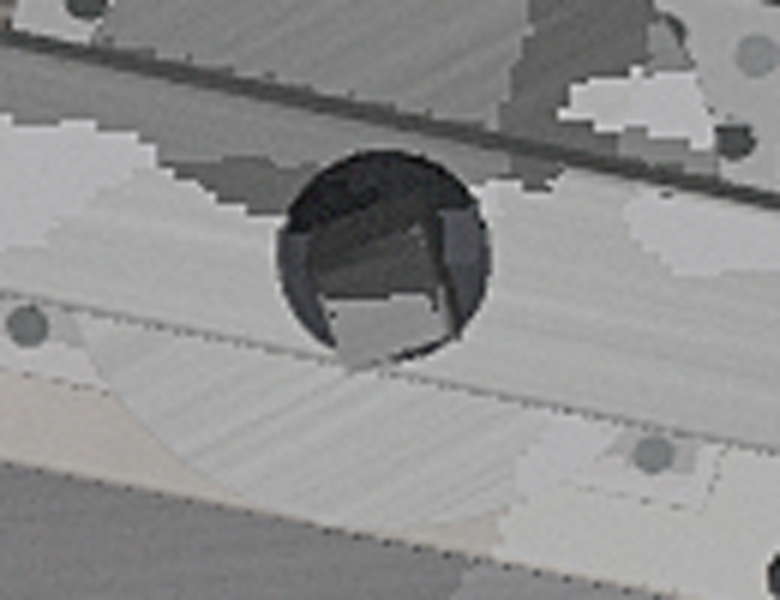

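The crop shows the steel square inside its round collar, with corners at about (315,275), (425,230), (457,335) and (347,368). It is turned roughly 15–18° in the image. I'll refine yaw and centre numerically.

```bash
python3 - <<'E'
from h import *
c=dict(np.load('w2.npz')); P=pts(c); d=c['depth']
u0,v0=267-65,210-50
for name,z,k in [('top',.106,None)]:
    q=np.array([(315,275),(425,230),(457,335),(347,368)])/6+[u0,v0]
    W=ray(c,q,.106)[:,:2]*1000; print(W.round(1),W.mean(0)); e=np.roll(W,-1,0)-W; print(np.linalg.norm(e,axis=1),np.degrees(np.arctan2(e[:,1],e[:,0]))%90)
for lo in (.09,.1,.103,.1045,.1055):
    m=((P[...,2]>lo)&(P[...,2]<.115)&(d>0)); m[:190]=0;m[240:]=0;m[:,:240]=0;m[:,290:]=0
    Q=P[m]; print(lo,m.sum(),cv2.minAreaRect((Q[:,:2]*1000).astype(np.float32)),Q.mean(0).round(4))
# collar
m=((abs(P[...,2]-.080)<.0025)&(d>0)&(c['frame'].max(-1)<130)).astype(np.uint8); m[:180]=0;m[250:]=0;m[:,:235]=0;m[:,300:]=0
Q=P[m>0]; print('collar',m.sum(),[ (x*1000).round(1) if np.ndim(x)==0 else (np.array(x)*1000).round(1) for x in cv2.minEnclosingCircle((Q[:,:2]).astype(np.float32))],Q[:,2].mean())
E
```

```text
[[ 534.1 -160.9]
 [ 529.4 -146.4]
 [ 543.7 -143.5]
 [ 546.8 -158.1]] [ 538.50108931 -152.2118111 ]
[15.28166189 14.53247874 14.91220138 13.07456549] [17.52793879 11.37303892 12.05499536 12.61080108]
0.09 482 ((538.9827880859375, -153.10655212402344), (16.394411087036133, 16.080774307250977), 14.323171615600586) [ 0.5373 -0.153   0.103 ]
0.1 411 ((539.0325927734375, -153.12600708007812), (16.267017364501953, 16.017337799072266), 14.058856964111328) [ 0.5381 -0.153   0.1044]
0.103 327 ((538.6572265625, -153.26174926757812), (14.888094902038574, 15.283441543579102), 15.76200008392334) [ 0.5385 -0.1532  0.1051]
0.1045 246 ((538.5281372070312, -152.96240234375), (13.950276374816895, 13.171299934387207), 14.058562278747559) [ 0.5387 -0.1531  0.1055]
0.1055 114 ((538.7230834960938, -152.88218688964844), (12.50745677947998, 12.043303489685059), 16.179304122924805) [ 0.5387 -0.1531  0.106 ]Traceback (most recent call last):
  File "<stdin>", line 12, in <module>
AttributeError: 'float' object has no attribute 'round'
```

Spindle centre is (0.5388, -0.1531) with flats at 14.3° (mod 90°); the slice at the top measures 12×12.5 mm and the shaft 16×16 mm, so it checks. Now back to the crank to grasp it.

```bash
python3 -m inch '[{"offset":[-0.001,0.02,0],"turn":0,"fingers":0.0854},{"offset":[-0.001,0.034,0],"turn":0,"fingers":0.0854},{"offset":[-0.001,0.034,0],"turn":0,"fingers":0.0854},{"offset":[-0.002,0.034,0],"turn":0,"fingers":0.0854},{"offset":[-0.002,0.034,0],"turn":0,"fingers":0.0854},{"offset":[-0.002,0.034,-0.012],"turn":0,"fingers":0.0854},{"offset":[-0.002,0.034,-0.012],"turn":0,"fingers":0.0854},{"offset":[-0.002,0.034,-0.012],"turn":0,"fingers":0.0854}]'
python3 -m inch '[{"offset":[-0.002,0.034,-0.012],"turn":0,"fingers":0.0854},{"offset":[-0.002,0.034,-0.012],"turn":0,"fingers":0.0854},{"offset":[-0.001,0.01,-0.015],"turn":0,"fingers":0.0854},{"offset":[0,0,-0.015],"turn":0,"fingers":0.0854},{"offset":[0,0,0],"turn":0,"fingers":0.0854},{"offset":[0,0,0],"turn":0,"fingers":0.0854},{"offset":[0,0,0],"turn":0,"fingers":0.0854},{"offset":[0,0,0],"turn":0,"fingers":0.0854}]'
```

```text
t: 3.63
ee_pos: [0.516, 0.1236, 0.2018]
ee_rot: [[0.002, 0.088, 0.996], [0.009, 0.996, -0.088], [-1.0, 0.009, 0.001]]
wrist_force: [0.6, 0.2, 0.5]
gripper_width: 0.0853
t: 4.3
ee_pos: [0.5014, 0.2212, 0.1462]
ee_rot: [[-0.001, 0.067, 0.998], [0.015, 0.998, -0.067], [-1.0, 0.014, -0.002]]
wrist_force: [0.0, -0.5, 0.1]
gripper_width: 0.0854
```

```bash
python3 -m inch '[{"offset":[0.002,-0.005,-0.005],"turn":-0.005,"fingers":0.0854},{"offset":[0.002,-0.005,-0.01],"turn":-0.005,"fingers":0.0854},{"offset":[0.002,-0.005,-0.015],"turn":-0.005,"fingers":0.0854},{"offset":[0.002,-0.005,-0.015],"turn":-0.005,"fingers":0.0854},{"offset":[0.002,-0.005,-0.015],"turn":-0.005,"fingers":0.0854},{"offset":[0.002,-0.005,-0.01],"turn":-0.005,"fingers":0.0854},{"offset":[0.002,0,-0.005],"turn":0,"fingers":0.0854},{"offset":[0,0,0],"turn":0,"fingers":0.0854}]'
```

```text
t: 4.97
ee_pos: [0.5209, 0.1833, 0.0701]
ee_rot: [[0.011, 0.108, 0.994], [0.015, 0.994, -0.108], [-1.0, 0.016, 0.009]]
wrist_force: [-1.0, 0.5, -0.0]
gripper_width: 0.0857
```

```bash
python3 -m inch '[{"offset":[-0.002,0.003,0],"turn":0.004,"fingers":0.0854},{"offset":[-0.002,0.003,-0.005],"turn":0.003,"fingers":0.0854},{"offset":[-0.001,0.002,-0.01],"turn":0.003,"fingers":0.0854},{"offset":[0,0,-0.01],"turn":0,"fingers":0.0854},{"offset":[0,0,-0.008],"turn":0,"fingers":0.0854},{"offset":[0,0,-0.003],"turn":0,"fingers":0.0854},{"offset":[0,0,0],"turn":0,"fingers":0.0854},{"offset":[0,0,0],"turn":0,"fingers":0.0854}]'
```

```text
t: 5.63
ee_pos: [0.5162, 0.1926, 0.0315]
ee_rot: [[0.013, 0.097, 0.995], [0.016, 0.995, -0.097], [-1.0, 0.017, 0.011]]
wrist_force: [0.9, 0.4, 0.0]
gripper_width: 0.0854
```

```bash
python3 -m inch '[{"offset":[-0.001,-0.001,-0.006],"turn":0,"fingers":0.0854},{"offset":[0,0,-0.006],"turn":0,"fingers":0.0854},{"offset":[0,0,-0.005],"turn":0,"fingers":0.0854},{"offset":[0,0,-0.004],"turn":0,"fingers":0.0854},{"offset":[0,0,0],"turn":0,"fingers":0.0854},{"offset":[0,0,0],"turn":0,"fingers":0.04},{"offset":[0,0,0],"turn":0,"fingers":0.02},{"offset":[0,0,0],"turn":0,"fingers":0.02}]'
python3 -m inch '[{"offset":[0,0,0],"turn":0,"fingers":0.02},{"offset":[0,0,0],"turn":0,"fingers":0.02},{"offset":[0,0,0],"turn":0,"fingers":0.02},{"offset":[0,0,0],"turn":0,"fingers":0.02},{"offset":[0,0,0],"turn":0,"fingers":0.02},{"offset":[0,0,0],"turn":0,"fingers":0.02},{"offset":[0,0,0],"turn":0,"fingers":0.02},{"offset":[0,0,0],"turn":0,"fingers":0.02}]'
```

```text
t: 6.3
ee_pos: [0.5158, 0.1915, 0.0086]
ee_rot: [[0.014, 0.097, 0.995], [0.016, 0.995, -0.097], [-1.0, 0.018, 0.013]]
wrist_force: [-0.2, 1.0, -0.1]
gripper_width: 0.0518
t: 6.97
ee_pos: [0.5162, 0.1915, 0.0093]
ee_rot: [[0.015, 0.097, 0.995], [0.016, 0.995, -0.097], [-1.0, 0.018, 0.014]]
wrist_force: [0.2, 0.0, -0.9]
gripper_width: 0.0332
```

Gripped at 33 mm. Lifting and carrying it to the spindle.

```bash
python3 -m inch '[{"offset":[0,0,0.004],"turn":0,"fingers":0.02},{"offset":[0,0,0.01],"turn":0,"fingers":0.02},{"offset":[0,0,0.02],"turn":0,"fingers":0.02},{"offset":[0,0,0.025],"turn":0,"fingers":0.02},{"offset":[0,0,0.025],"turn":0,"fingers":0.02},{"offset":[0,-0.005,0.025],"turn":0.01,"fingers":0.02},{"offset":[0,-0.012,0.02],"turn":0.02,"fingers":0.02},{"offset":[0.001,-0.02,0.01],"turn":0.03,"fingers":0.02}]'
python3 -m inch '[{"offset":[0.002,-0.025,0],"turn":0.04,"fingers":0.02},{"offset":[0.002,-0.025,0],"turn":0.04,"fingers":0.02},{"offset":[0.002,-0.025,0],"turn":0.04,"fingers":0.02},{"offset":[0.002,-0.025,0],"turn":0.04,"fingers":0.02},{"offset":[0.002,-0.025,0],"turn":0.04,"fingers":0.02},{"offset":[0.002,-0.025,0],"turn":0.04,"fingers":0.02},{"offset":[0.002,-0.025,0],"turn":0.03,"fingers":0.02},{"offset":[0.002,-0.025,0],"turn":0.02,"fingers":0.02}]'
python3 -m inch '[{"offset":[0.002,-0.025,0],"turn":0,"fingers":0.02},{"offset":[0.001,-0.02,0],"turn":0,"fingers":0.02},{"offset":[0,-0.015,0],"turn":0,"fingers":0.02},{"offset":[0,-0.01,0],"turn":0,"fingers":0.02},{"offset":[0,-0.006,0],"turn":0,"fingers":0.02},{"offset":[0,0,0],"turn":0,"fingers":0.02},{"offset":[0,0,0],"turn":0,"fingers":0.02},{"offset":[0,0,0],"turn":0,"fingers":0.02}]'
```

```text
t: 7.63
ee_pos: [0.51, 0.1554, 0.1527]
ee_rot: [[0.001, 0.032, 0.999], [0.016, 0.999, -0.032], [-1.0, 0.016, 0.0]]
wrist_force: [0.4, -0.1, -3.8]
gripper_width: 0.0331
t: 8.3
ee_pos: [0.5247, -0.0504, 0.1633]
ee_rot: [[0.006, -0.276, 0.961], [0.019, 0.961, 0.276], [-1.0, 0.017, 0.011]]
wrist_force: [1.0, 0.1, -2.5]
gripper_width: 0.0332
t: 8.97
ee_pos: [0.5253, -0.134, 0.1663]
ee_rot: [[0.006, -0.272, 0.962], [0.018, 0.962, 0.271], [-1.0, 0.016, 0.011]]
wrist_force: [0.0, 0.3, -2.9]
gripper_width: 0.0329
```

```bash
python3 -m inch '[{"offset":[0.003,-0.004,-0.003],"turn":-0.008,"fingers":0.02},{"offset":[0.003,-0.005,-0.006],"turn":-0.008,"fingers":0.02},{"offset":[0.003,-0.004,-0.006],"turn":-0.008,"fingers":0.02},{"offset":[0.003,-0.003,-0.005],"turn":0,"fingers":0.02},{"offset":[0.002,-0.002,-0.003],"turn":0,"fingers":0.02},{"offset":[0,-0.001,0],"turn":0,"fingers":0.02},{"offset":[0,0,0],"turn":0,"fingers":0.02},{"offset":[0,0,0],"turn":0,"fingers":0.02}]'
python3 - <<'E'
from h import *
s=env.read_state();c=cam('wrist'); np.savez('w3.npz',**c); P=pts(c); d=c['depth']
print(s['ee_pos'],np.degrees(np.arctan2(s['ee_rot'][1,1],s['ee_rot'][0,1])))
u,v=proj(c,[.5388,-.1531,.12])[0].astype(int); print(u,v)
save(c,'pics/w3.png',(max(u-100,0),v-75,u+100,v+75),4)
zt=s['ee_pos'][2]+.0247
m=((abs(P[...,2]-zt)<.004)&(d>0)&(c['frame'].max(-1)<120)).astype(np.uint8); m[:, :u-40]=0; m[:,u+40:]=0
n,l,st,ce=cv2.connectedComponentsWithStats(m)
for i in range(1,n):
    if st[i,4]>200: print(st[i],P[l==i].mean(0).round(4),cv2.minAreaRect((P[l==i][:,:2]*1000).astype(np.float32)))
E
```

```text
t: 9.63
ee_pos: [0.5407, -0.1513, 0.1394]
ee_rot: [[0.004, -0.25, 0.968], [0.02, 0.968, 0.25], [-1.0, 0.019, 0.009]]
wrist_force: [0.5, -0.8, -3.0]
gripper_width: 0.033
[ 0.54068914 -0.15126446  0.13941618] 104.484241176976
268 248
[ 228  251   80  102 7472] [ 0.5413 -0.1532  0.1635] ((544.4906005859375, -152.75607299804688), (42.388545989990234, 29.546899795532227), 15.38451099395752)
```

View pics/w3.png

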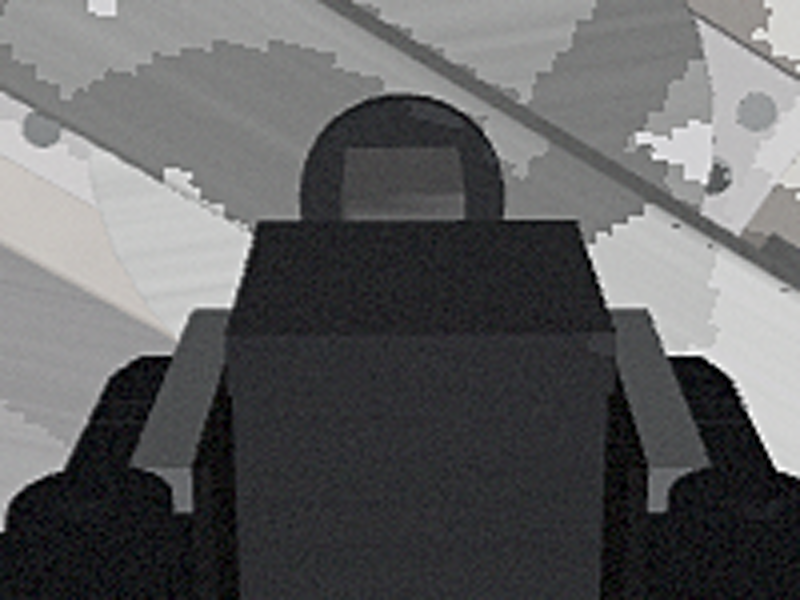

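```bash
python3 - <<'E'
from h import *
c=dict(np.load('w3.npz')); R=env.read_state()['ee_rot']; ty=R[:2,1];tz=R[:2,2]
s=env.read_state()['ee_pos']
h=ray(c,(168+418.5/4,173+222/4),s[2]-.0053)[0][:2]+.017*tz
p=ray(c,(168+403.5/4,173+148/4),.080)[0][:2]+.008*tz
print(h,p,p-h,'tool y,z',(p-h)@ty,(p-h)@tz)
E
```

```text
[ 0.54074312 -0.15097193] [ 0.53941877 -0.15251818] [-0.00132436 -0.00154625] tool y,z -0.0011654859294473777 -0.0016688610515325658
```

The crop shows the hub (418,222) nearly lined up in yaw with the spindle square (403,148) behind it. Two estimates agree on a shift of about (-1.2,-1.6) mm. I'll apply that and descend to just above the spindle.

```bash
python3 -m inch '[{"offset":[-0.001,-0.001,0],"turn":0,"fingers":0.02},{"offset":[0,-0.001,-0.004],"turn":0,"fingers":0.02},{"offset":[0,0,-0.006],"turn":0,"fingers":0.02},{"offset":[0,0,-0.006],"turn":0,"fingers":0.02},{"offset":[0,0,-0.004],"turn":0,"fingers":0.02},{"offset":[0,0,-0.002],"turn":0,"fingers":0.02},{"offset":[0,0,0],"turn":0,"fingers":0.02},{"offset":[0,0,0],"turn":0,"fingers":0.02}]'
```

```text
t: 10.35
ee_pos: [0.539, -0.1531, 0.1156]
ee_rot: [[0.005, -0.25, 0.968], [0.02, 0.968, 0.25], [-1.0, 0.018, 0.01]]
wrist_force: [0.5, -0.1, -2.6]
gripper_width: 0.033
```

```bash
python3 -m inch '[{"offset":[0,0,-0.0015],"turn":0,"fingers":0.02},{"offset":[0,0,-0.0015],"turn":0,"fingers":0.02},{"offset":[0,0,-0.0015],"turn":0,"fingers":0.02},{"offset":[0,0,-0.0015],"turn":0,"fingers":0.02},{"offset":[0,0,-0.0015],"turn":0,"fingers":0.02},{"offset":[0,0,-0.001],"turn":0,"fingers":0.02},{"offset":[0,0,-0.001],"turn":0,"fingers":0.02},{"offset":[0,0,0],"turn":0,"fingers":0.02}]'
```

```text
t: 11.02
ee_pos: [0.5396, -0.1532, 0.1057]
ee_rot: [[0.006, -0.25, 0.968], [0.02, 0.968, 0.25], [-1.0, 0.018, 0.011]]
wrist_force: [-0.2, -0.3, -3.2]
gripper_width: 0.0328
```

```bash
python3 -m inch '[{"offset":[0,0,-0.0015],"turn":0,"fingers":0.02},{"offset":[0,0,-0.0015],"turn":0,"fingers":0.02},{"offset":[0,0,-0.0015],"turn":0,"fingers":0.02},{"offset":[0,0,-0.0015],"turn":0,"fingers":0.02},{"offset":[0,0,-0.0015],"turn":0,"fingers":0.02},{"offset":[0,0,-0.0015],"turn":0,"fingers":0.02},{"offset":[0,0,-0.001],"turn":0,"fingers":0.02},{"offset":[0,0,0],"turn":0,"fingers":0.02}]'
python3 -m inch '[{"offset":[0,0,-0.001],"turn":0,"fingers":0.02},{"offset":[0,0,-0.001],"turn":0,"fingers":0.02},{"offset":[0,0,-0.001],"turn":0,"fingers":0.02},{"offset":[0,0,-0.0005],"turn":0,"fingers":0.02},{"offset":[0,0,-0.0005],"turn":0,"fingers":0.02},{"offset":[0,0,-0.0005],"turn":0,"fingers":0.02},{"offset":[0,0,0],"turn":0,"fingers":0.02},{"offset":[0,0,0],"turn":0,"fingers":0.02}]'
```

```text
t: 11.68
ee_pos: [0.5397, -0.1533, 0.0946]
ee_rot: [[0.006, -0.25, 0.968], [0.02, 0.968, 0.25], [-1.0, 0.017, 0.011]]
wrist_force: [-0.7, 0.7, -2.6]
gripper_width: 0.0329
t: 12.35
ee_pos: [0.5401, -0.1534, 0.0912]
ee_rot: [[0.008, -0.251, 0.968], [0.019, 0.968, 0.25], [-1.0, 0.016, 0.012]]
wrist_force: [0.6, 0.2, -2.2]
gripper_width: 0.033
```

It went fully down with no contact force (TCP at 0.0912 against 0.0913 expected). Turning clockwise now.

```bash
python3 -m inch '[{"offset":[0,0,0],"turn":-0.03,"fingers":0.02},{"offset":[0,0,0],"turn":-0.06,"fingers":0.02},{"offset":[0,0,0],"turn":-0.08,"fingers":0.02},{"offset":[0,0,0],"turn":-0.08,"fingers":0.02},{"offset":[0,0,0],"turn":-0.08,"fingers":0.02},{"offset":[0,-0.0005,0],"turn":-0.08,"fingers":0.02},{"offset":[0,0,0],"turn":-0.06,"fingers":0.02},{"offset":[0,0,0],"turn":-0.03,"fingers":0.02}]'
python3 -c "
from h import *
s=env.read_state();print(s['torque'],s['wrist_force'],np.arctan2(s['ee_rot'][1,1],s['ee_rot'][0,1]),s['joints'])"
```

```text
t: 13.02
ee_pos: [0.5396, -0.1529, 0.0912]
ee_rot: [[0.015, 0.265, 0.964], [0.014, 0.964, -0.265], [-1.0, 0.018, 0.011]]
wrist_force: [-0.6, -0.3, -1.6]
gripper_width: 0.033
[0.00971273 0.14225899 0.12572446] [-0.58067415 -0.27768515 -1.59498872] 1.302705311463458 [-0.41282845  0.36314403  1.7523435   0.02257233  1.01777311 -1.72721153]
```

```bash
python3 -m inch '[{"offset":[0,0,0],"turn":-0.05,"fingers":0.02},{"offset":[0,0,0],"turn":-0.08,"fingers":0.02},{"offset":[0,0,0],"turn":-0.08,"fingers":0.02},{"offset":[0,-0.0005,0],"turn":-0.08,"fingers":0.02},{"offset":[0,0,0],"turn":-0.08,"fingers":0.02},{"offset":[0,0,0],"turn":-0.08,"fingers":0.02},{"offset":[0,0,0],"turn":-0.08,"fingers":0.02},{"offset":[0,0,0],"turn":-0.05,"fingers":0.02}]'
python3 -m inch '[{"offset":[0,0,0],"turn":-0.05,"fingers":0.02},{"offset":[0,0,0],"turn":-0.05,"fingers":0.02},{"offset":[0,0,0],"turn":-0.05,"fingers":0.02},{"offset":[0,0,0],"turn":-0.05,"fingers":0.02},{"offset":[-0.0003,0,0],"turn":-0.04,"fingers":0.02},{"offset":[0,0,0],"turn":-0.03,"fingers":0.02},{"offset":[0,0,0],"turn":-0.02,"fingers":0.02},{"offset":[0,0,0],"turn":0,"fingers":0.02}]'
python3 -c "
from h import *
s=env.read_state();print(s['torque'],s['wrist_force'],np.arctan2(s['ee_rot'][1,1],s['ee_rot'][0,1]),s['joints'])
c=cam('side');save(c,'pics/s2.png',(240,220,370,330),6)"
```

```text
t: 13.68
ee_pos: [0.5397, -0.1531, 0.0912]
ee_rot: [[0.021, 0.766, 0.643], [0.003, 0.643, -0.766], [-1.0, 0.018, 0.011]]
wrist_force: [-1.4, 0.2, -0.6]
gripper_width: 0.0334
t: 14.35
ee_pos: [0.5397, -0.1531, 0.0912]
ee_rot: [[0.021, 0.922, 0.386], [-0.005, 0.386, -0.923], [-1.0, 0.017, 0.013]]
wrist_force: [-1.1, -0.7, -0.4]
gripper_width: 0.033
[0.08310475 0.07761222 0.12482285] [-1.08695701 -0.74874669 -0.43724598] 0.396010703837701 [-0.40296837  0.35829687  1.7604607   0.00442312  1.00172439 -0.80121413]
```

```bash
cat > q.py <<'E'
from h import *
s=env.read_state();print('TQ',s['torque'].round(3),s['wrist_force'].round(1),'turned',round(1.823-np.arctan2(s['ee_rot'][1,1],s['ee_rot'][0,1]),3))
E
python3 -m inch '[{"offset":[0,0,0],"turn":-0.03,"fingers":0.02},{"offset":[0,0,0],"turn":-0.03,"fingers":0.02},{"offset":[0,0,0],"turn":-0.03,"fingers":0.02},{"offset":[0,0,0],"turn":-0.03,"fingers":0.02},{"offset":[0,0,0],"turn":-0.03,"fingers":0.02},{"offset":[0,0,0],"turn":-0.03,"fingers":0.02},{"offset":[0,0,0],"turn":-0.03,"fingers":0.02},{"offset":[0,0,0],"turn":-0.03,"fingers":0.02}]'; python3 q.py
python3 -m inch '[{"offset":[0,0,0],"turn":-0.02,"fingers":0.02},{"offset":[0,0,0],"turn":-0.02,"fingers":0.02},{"offset":[0,0,0],"turn":-0.02,"fingers":0.02},{"offset":[0,0,0],"turn":-0.02,"fingers":0.02},{"offset":[0,0,0],"turn":-0.015,"fingers":0.02},{"offset":[0,0,0],"turn":-0.015,"fingers":0.02},{"offset":[0,0,0],"turn":-0.015,"fingers":0.02},{"offset":[0,0,0],"turn":-0.015,"fingers":0.02}]'; python3 q.py
```

```text
t: 15.07
ee_pos: [0.5397, -0.1532, 0.0912]
ee_rot: [[0.019, 0.988, 0.151], [-0.01, 0.151, -0.988], [-1.0, 0.017, 0.013]]
wrist_force: [-0.3, 0.4, -1.1]
gripper_width: 0.033
TQ [0.096 0.076 0.113] [-0.3  0.4 -1.1] turned 1.671
t: 15.73
ee_pos: [0.5396, -0.1532, 0.0912]
ee_rot: [[0.017, 1.0, 0.002], [-0.013, 0.002, -1.0], [-1.0, 0.017, 0.013]]
wrist_force: [0.2, 0.5, -1.0]
gripper_width: 0.0332
TQ [0.091 0.107 0.112] [ 0.2  0.5 -1. ] turned 1.821
```

```bash
python3 -m inch '[{"offset":[0,0,0],"turn":-0.015,"fingers":0.02},{"offset":[0,0,0],"turn":-0.015,"fingers":0.02},{"offset":[0,0,0],"turn":-0.015,"fingers":0.02},{"offset":[0,0,0],"turn":-0.015,"fingers":0.02},{"offset":[0,0,0],"turn":-0.015,"fingers":0.02},{"offset":[0,0,0],"turn":-0.015,"fingers":0.02},{"offset":[0,0,0],"turn":-0.015,"fingers":0.02},{"offset":[0,0,0],"turn":-0.015,"fingers":0.02}]'; python3 q.py
```

```text
t: 16.4
ee_pos: [0.5396, -0.1533, 0.0912]
ee_rot: [[0.015, 0.991, -0.131], [-0.015, -0.131, -0.991], [-1.0, 0.017, 0.013]]
wrist_force: [-1.0, -0.1, -1.2]
gripper_width: 0.0329
TQ [0.032 0.111 0.179] [-1.  -0.1 -1.2] turned 1.954
```

```bash
python3 -m inch '[{"offset":[0,0,0],"turn":-0.012,"fingers":0.02},{"offset":[0,0,0],"turn":-0.012,"fingers":0.02},{"offset":[0,0,0],"turn":-0.012,"fingers":0.02},{"offset":[0,0,0],"turn":-0.012,"fingers":0.02},{"offset":[0,0,0],"turn":-0.012,"fingers":0.02},{"offset":[0,0,0],"turn":-0.012,"fingers":0.02},{"offset":[0,0,0],"turn":0,"fingers":0.02},{"offset":[0,0,0],"turn":0,"fingers":0.02}]'; python3 q.py
```

```text
t: 17.07
ee_pos: [0.5396, -0.1533, 0.0912]
ee_rot: [[0.014, 0.977, -0.211], [-0.016, -0.211, -0.977], [-1.0, 0.017, 0.013]]
wrist_force: [0.2, 0.3, -0.3]
gripper_width: 0.0329
TQ [0.066 0.118 0.207] [ 0.2  0.3 -0.3] turned 2.036
```

```bash
python3 -m inch '[{"offset":[0,0,0],"turn":-0.01,"fingers":0.02},{"offset":[0,0,0],"turn":-0.01,"fingers":0.02},{"offset":[0,0,0],"turn":-0.01,"fingers":0.02},{"offset":[0,0,0],"turn":-0.01,"fingers":0.02},{"offset":[0,0,0],"turn":-0.01,"fingers":0.02},{"offset":[0,0,0],"turn":-0.01,"fingers":0.02},{"offset":[0,0,0],"turn":0,"fingers":0.02},{"offset":[0,0,0],"turn":0,"fingers":0.02}]'; python3 q.py
python3 - <<'E'
from h import *
c=cam('wrist'); save(c,'pics/w4.png'); np.savez('w4.npz',**c); P=pts(c);d=c['depth']
r=np.hypot(P[...,0]-.5388,P[...,1]+.1531)
for lo in np.arange(.034,.06,.001):
    m=(d>0)&(r>.025)&(r<.05)&(P[...,2]>lo)&(P[...,2]<=lo+.001); print(round(lo,3),m.sum(),end='; ')
E
```

```text
t: 17.73
ee_pos: [0.5396, -0.1533, 0.0912]
ee_rot: [[0.013, 0.961, -0.276], [-0.017, -0.276, -0.961], [-1.0, 0.017, 0.013]]
wrist_force: [-0.3, 0.4, -0.5]
gripper_width: 0.0328
TQ [0.113 0.145 0.183] [-0.3  0.4 -0.5] turned 2.102
0.034 0; 0.035 0; 0.036 0; 0.037 0; 0.038 0; 0.039 11; 0.04 454; 0.041 3740; 0.042 3468; 0.043 408; 0.044 5; 0.045 0; 0.046 0; 0.047 0; 0.048 0; 0.049 0; 0.05 0; 0.051 0; 0.052 0; 0.053 0; 0.054 0; 0.055 0; 0.056 0; 0.057 0; 0.058 0; 0.059 0;
```

View pics/w4.png

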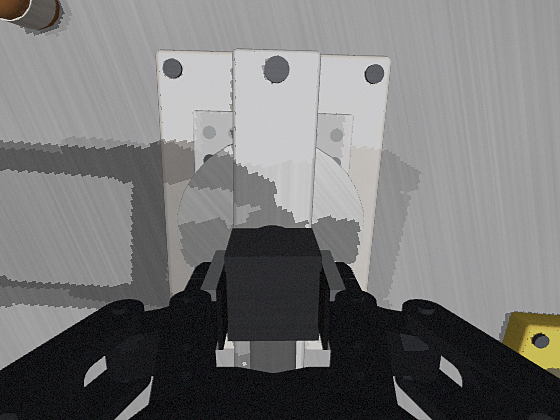

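The view shows the pressure disc on both sides of the bridge (225,200 and 340,200), with the crank still square on the spindle. Next I'll reference the disc height to the bridge (76 mm) and base (20 mm) in the same picture while creeping on.

```bash
cat > foot.py <<'E'
from h import *
c=cam('wrist'); P=pts(c);d=c['depth']; Z=P[...,2]
r=np.hypot(P[...,0]-.5388,P[...,1]+.1531)
f=lambda lo,hi,m: (Z[(d>0)&m&(Z>lo)&(Z<hi)].mean()*1000).round(2)
b,t,bs=f(.036,.048,(r>.025)&(r<.05)),f(.070,.0785,(r>.03)&(r<.075)),f(.015,.025,(r>.055)&(r<.11))
print('foot',b,'bridge',t,'base',bs,'foot corrected',(20+(b-bs)/(t-bs)*56).round(2))
E
python3 foot.py
python3 -m inch '[{"offset":[0,0,0],"turn":-0.01,"fingers":0.02},{"offset":[0,0,0],"turn":-0.01,"fingers":0.02},{"offset":[0,0,0],"turn":-0.01,"fingers":0.02},{"offset":[0,0,0],"turn":-0.01,"fingers":0.02},{"offset":[0,0,0],"turn":-0.01,"fingers":0.02},{"offset":[0,0,0],"turn":-0.01,"fingers":0.02},{"offset":[0,0,0],"turn":0,"fingers":0.02},{"offset":[0,0,0],"turn":0,"fingers":0.02}]'; python3 q.py; python3 foot.py
```

```text
foot 41.97 bridge 75.54 base 19.62 foot corrected 42.38
t: 18.5
ee_pos: [0.5396, -0.1533, 0.0912]
ee_rot: [[0.012, 0.941, -0.339], [-0.018, -0.339, -0.941], [-1.0, 0.017, 0.013]]
wrist_force: [-0.0, -0.5, -1.3]
gripper_width: 0.033
TQ [0.016 0.127 0.162] [-0.  -0.5 -1.3] turned 2.169
foot 41.7 bridge 75.55 base 19.61 foot corrected 42.11
```

The foot is descending at 4.0 mm/rad, as expected. About 1.1 mm (0.26 rad) is left.

```bash
python3 -m inch '[{"offset":[0,0,0],"turn":-0.015,"fingers":0.02},{"offset":[0,0,0],"turn":-0.015,"fingers":0.02},{"offset":[0,0,0],"turn":-0.015,"fingers":0.02},{"offset":[0,0,0],"turn":-0.015,"fingers":0.02},{"offset":[0,0,0],"turn":-0.015,"fingers":0.02},{"offset":[0,0,0],"turn":-0.015,"fingers":0.02},{"offset":[0,0,0],"turn":-0.01,"fingers":0.02},{"offset":[0,0,0],"turn":0,"fingers":0.02}]'; python3 q.py
python3 -m inch '[{"offset":[0,0,0],"turn":-0.01,"fingers":0.02},{"offset":[0,0,0],"turn":-0.01,"fingers":0.02},{"offset":[0,0,0],"turn":-0.01,"fingers":0.02},{"offset":[0,0,0],"turn":-0.01,"fingers":0.02},{"offset":[0,0,0],"turn":-0.01,"fingers":0.02},{"offset":[0,0,0],"turn":-0.01,"fingers":0.02},{"offset":[0,0,0],"turn":0,"fingers":0.02},{"offset":[0,0,0],"turn":0,"fingers":0.02}]'; python3 q.py; python3 foot.py
```

```text
t: 19.22
ee_pos: [0.5395, -0.1533, 0.0912]
ee_rot: [[0.01, 0.897, -0.441], [-0.019, -0.441, -0.897], [-1.0, 0.017, 0.013]]
wrist_force: [-0.5, 0.9, -0.9]
gripper_width: 0.0328
TQ [0.06  0.154 0.151] [-0.5  0.9 -0.9] turned 2.28
t: 19.88
ee_pos: [0.5395, -0.1533, 0.0912]
ee_rot: [[0.008, 0.866, -0.5], [-0.02, -0.5, -0.866], [-1.0, 0.017, 0.013]]
wrist_force: [-1.1, -0.6, -1.9]
gripper_width: 0.0328
TQ [0.029 0.104 0.149] [-1.1 -0.6 -1.9] turned 2.346
foot 40.96 bridge 75.59 base 19.65 foot corrected 41.33
```

```bash
python3 -m inch '[{"offset":[0,0,0],"turn":-0.008,"fingers":0.02},{"offset":[0,0,0],"turn":-0.008,"fingers":0.02},{"offset":[0,0,0],"turn":-0.008,"fingers":0.02},{"offset":[0,0,0],"turn":-0.008,"fingers":0.02},{"offset":[0,0,0],"turn":-0.008,"fingers":0.02},{"offset":[0,0,0],"turn":0,"fingers":0.02},{"offset":[0,0,0],"turn":0,"fingers":0.02},{"offset":[0,0,0],"turn":0,"fingers":0.02}]'; python3 q.py; python3 foot.py
```

```text
t: 20.6
ee_pos: [0.5395, -0.1533, 0.0912]
ee_rot: [[0.008, 0.843, -0.538], [-0.02, -0.538, -0.843], [-1.0, 0.017, 0.013]]
wrist_force: [-0.3, -0.2, -0.6]
gripper_width: 0.0333
TQ [0.101 0.156 0.145] [-0.3 -0.2 -0.6] turned 2.391
foot 40.78 bridge 75.58 base 19.66 foot corrected 41.15
```

```bash
python3 -m inch '[{"offset":[0,0,0],"turn":-0.008,"fingers":0.02},{"offset":[0,0,0],"turn":-0.008,"fingers":0.02},{"offset":[0,0,0],"turn":-0.008,"fingers":0.02},{"offset":[0,0,0],"turn":-0.008,"fingers":0.02},{"offset":[0,0,0],"turn":0,"fingers":0.02},{"offset":[0,0,0],"turn":0,"fingers":0.02},{"offset":[0,0,0],"turn":0,"fingers":0.02},{"offset":[0,0,0],"turn":0,"fingers":0.02}]'; python3 q.py; python3 foot.py
```

```text
t: 21.32
ee_pos: [0.5395, -0.1534, 0.0912]
ee_rot: [[0.007, 0.824, -0.567], [-0.02, -0.567, -0.824], [-1.0, 0.017, 0.013]]
wrist_force: [-0.8, 0.5, -0.7]
gripper_width: 0.0329
TQ [0.049 0.096 0.234] [-0.8  0.5 -0.7] turned 2.426
foot 40.65 bridge 75.58 base 19.67 foot corrected 41.01
```

```bash
python3 -m inch '[{"offset":[0,0,0],"turn":-0.008,"fingers":0.02},{"offset":[0,0,0],"turn":-0.008,"fingers":0.02},{"offset":[0,0,0],"turn":-0.008,"fingers":0.02},{"offset":[0,0,0],"turn":0,"fingers":0.02},{"offset":[0,0,0],"turn":0,"fingers":0.02},{"offset":[0,0,0],"turn":0,"fingers":0.02},{"offset":[0,0,0],"turn":0,"fingers":0.02},{"offset":[0,0,0],"turn":0,"fingers":0.02}]'; python3 q.py; python3 foot.py
```

```text
t: 22.03
ee_pos: [0.5395, -0.1534, 0.0912]
ee_rot: [[0.006, 0.809, -0.587], [-0.021, -0.587, -0.809], [-1.0, 0.017, 0.013]]
wrist_force: [-0.4, -0.5, -0.8]
gripper_width: 0.0329
TQ [0.052 0.119 0.372] [-0.4 -0.5 -0.8] turned 2.45
foot 40.65 bridge 75.58 base 19.67 foot corrected 41.01
```

The stop is reached: torque rose to 0.37 N·m, the foot no longer moves, and it reads 41.0 mm. I'll relax the crank slightly within the socket play, then lift it off.

```bash
python3 -m inch '[{"offset":[0,0,0],"turn":0.02,"fingers":0.02},{"offset":[0,0,0],"turn":0.02,"fingers":0.02},{"offset":[0,0,0.002],"turn":0,"fingers":0.02},{"offset":[0,0,0.004],"turn":0,"fingers":0.02},{"offset":[0,0,0.006],"turn":0,"fingers":0.02},{"offset":[0,0,0.006],"turn":0,"fingers":0.02},{"offset":[0,0,0.006],"turn":0,"fingers":0.02},{"offset":[0,0,0.006],"turn":0,"fingers":0.02}]'; python3 q.py
python3 -m inch '[{"offset":[0,0,0.008],"turn":0,"fingers":0.02},{"offset":[0,0,0.01],"turn":0,"fingers":0.02},{"offset":[0,0,0.01],"turn":0,"fingers":0.02},{"offset":[0,0,0.01],"turn":0,"fingers":0.02},{"offset":[0,0,0.005],"turn":0,"fingers":0.02},{"offset":[0,0,0],"turn":0,"fingers":0.02},{"offset":[0,0,0],"turn":0,"fingers":0.02},{"offset":[0,0,0],"turn":0,"fingers":0.02}]'; python3 q.py; python3 foot.py
```

```text
t: 22.75
ee_pos: [0.5393, -0.153, 0.1213]
ee_rot: [[0.005, 0.832, -0.554], [-0.018, -0.554, -0.832], [-1.0, 0.015, 0.012]]
wrist_force: [-0.6, -0.2, -3.0]
gripper_width: 0.0329
TQ [0.03  0.002 0.045] [-0.6 -0.2 -3. ] turned 2.41
t: 23.42
ee_pos: [0.5398, -0.1527, 0.1731]
ee_rot: [[0.011, 0.832, -0.555], [-0.02, -0.554, -0.832], [-1.0, 0.02, 0.011]]
wrist_force: [-0.1, 0.0, -3.2]
gripper_width: 0.0327
TQ [0.088 0.036 0.039] [-0.1  0.  -3.2] turned 2.411
foot 40.66 bridge 75.57 base 19.63 foot corrected 41.05
```

The crank is off and the foot still reads 41.0 mm. Returning to the tray and turning back on the way.

```bash
python3 -m inch '[{"offset":[0,0.004,0],"turn":0.04,"fingers":0.02},{"offset":[-0.001,0.01,0],"turn":0.08,"fingers":0.02},{"offset":[-0.001,0.016,0],"turn":0.1,"fingers":0.02},{"offset":[-0.001,0.016,0],"turn":0.1,"fingers":0.02},{"offset":[-0.001,0.016,0],"turn":0.1,"fingers":0.02},{"offset":[-0.001,0.016,0],"turn":0.1,"fingers":0.02},{"offset":[-0.001,0.016,0],"turn":0.1,"fingers":0.02},{"offset":[-0.001,0.016,0],"turn":0.1,"fingers":0.02}]'
python3 -m inch '[{"offset":[-0.001,0.016,0],"turn":0.1,"fingers":0.02},{"offset":[-0.001,0.016,0],"turn":0.1,"fingers":0.02},{"offset":[-0.001,0.016,0],"turn":0.1,"fingers":0.02},{"offset":[-0.001,0.016,0],"turn":0.1,"fingers":0.02},{"offset":[-0.001,0.016,0],"turn":0.1,"fingers":0.02},{"offset":[-0.001,0.016,0],"turn":0.1,"fingers":0.02},{"offset":[-0.001,0.016,0],"turn":0.1,"fingers":0.02},{"offset":[-0.001,0.016,0],"turn":0.1,"fingers":0.02}]'
python3 -m inch '[{"offset":[-0.001,0.016,0],"turn":0.1,"fingers":0.02},{"offset":[-0.001,0.016,0],"turn":0.1,"fingers":0.02},{"offset":[-0.001,0.016,0],"turn":0.08,"fingers":0.02},{"offset":[0,0.012,0],"turn":0.05,"fingers":0.02},{"offset":[0,0.006,0],"turn":0.02,"fingers":0.02},{"offset":[0,0,0],"turn":0,"fingers":0.02},{"offset":[0,0,0],"turn":0,"fingers":0.02},{"offset":[0,0,0],"turn":0,"fingers":0.02}]'; python3 q.py
```

```text
t: 24.13
ee_pos: [0.5293, -0.0415, 0.1669]
ee_rot: [[0.012, 0.987, 0.159], [-0.009, 0.159, -0.987], [-1.0, 0.01, 0.011]]
wrist_force: [0.8, -0.3, -3.2]
gripper_width: 0.0332
t: 24.8
ee_pos: [0.516, 0.093, 0.161]
ee_rot: [[0.002, 0.54, 0.842], [-0.002, 0.842, -0.54], [-1.0, -0.0, 0.003]]
wrist_force: [0.1, 0.5, -2.4]
gripper_width: 0.033
t: 25.47
ee_pos: [0.5088, 0.1641, 0.1559]
ee_rot: [[-0.008, 0.196, 0.981], [-0.003, 0.981, -0.196], [-1.0, -0.004, -0.007]]
wrist_force: [-0.1, 0.8, -3.9]
gripper_width: 0.0326
TQ [-0.009  0.038  0.022] [-0.1  0.8 -3.9] turned 0.449
```

```bash
python3 -m inch '[{"offset":[0.001,0.004,-0.005],"turn":0.02,"fingers":0.02},{"offset":[0.001,0.006,-0.01],"turn":0.02,"fingers":0.02},{"offset":[0.001,0.006,-0.016],"turn":0.02,"fingers":0.02},{"offset":[0.001,0.005,-0.018],"turn":0.02,"fingers":0.02},{"offset":[0.001,0.004,-0.018],"turn":0.018,"fingers":0.02},{"offset":[0.001,0.002,-0.012],"turn":0,"fingers":0.02},{"offset":[0.001,0,-0.006],"turn":0,"fingers":0.02},{"offset":[0,0,0],"turn":0,"fingers":0.02}]'
python3 -m inch '[{"offset":[0,0,-0.004],"turn":0,"fingers":0.02},{"offset":[0,0,-0.004],"turn":0,"fingers":0.02},{"offset":[0,0,-0.004],"turn":0,"fingers":0.02},{"offset":[0,0,-0.002],"turn":0,"fingers":0.02},{"offset":[0,0,0],"turn":0,"fingers":0.02},{"offset":[0,0,0],"turn":0,"fingers":0.02},{"offset":[0,0,0],"turn":0,"fingers":0.02},{"offset":[0,0,0],"turn":0,"fingers":0.02}]';python3 q.py
```

```text
t: 26.13
ee_pos: [0.517, 0.1901, 0.0638]
ee_rot: [[-0.006, 0.096, 0.995], [-0.004, 0.995, -0.096], [-1.0, -0.004, -0.006]]
wrist_force: [-0.5, -0.2, -3.5]
gripper_width: 0.0328
t: 26.8
ee_pos: [0.5191, 0.1897, 0.0505]
ee_rot: [[-0.002, 0.096, 0.995], [-0.003, 0.995, -0.096], [-1.0, -0.003, -0.001]]
wrist_force: [0.1, -0.1, -2.8]
gripper_width: 0.0332
TQ [ 0.058  0.048 -0.008] [ 0.1 -0.1 -2.8] turned 0.349
```

```bash
python3 -m inch '[{"offset":[-0.001,0,-0.004],"turn":0,"fingers":0.02},{"offset":[-0.001,0,-0.006],"turn":0,"fingers":0.02},{"offset":[-0.001,0,-0.007],"turn":0,"fingers":0.02},{"offset":[0,0.001,-0.007],"turn":0,"fingers":0.02},{"offset":[0,0,-0.005],"turn":0,"fingers":0.02},{"offset":[0,0,-0.003],"turn":0,"fingers":0.02},{"offset":[0,0,0],"turn":0,"fingers":0.02},{"offset":[0,0,0],"turn":0,"fingers":0.02}]';python3 q.py
```

```text
t: 27.47
ee_pos: [0.5154, 0.1908, 0.0149]
ee_rot: [[-0.002, 0.096, 0.995], [-0.003, 0.995, -0.096], [-1.0, -0.003, -0.002]]
wrist_force: [-0.9, 0.3, -3.8]
gripper_width: 0.033
TQ [-0.005  0.038  0.021] [-0.9  0.3 -3.8] turned 0.349
```

```bash
python3 -m inch '[{"offset":[0,0,-0.001],"turn":0,"fingers":0.02},{"offset":[0,0,-0.001],"turn":0,"fingers":0.02},{"offset":[0,0,-0.001],"turn":0,"fingers":0.02},{"offset":[0,0,-0.0007],"turn":0,"fingers":0.02},{"offset":[0,0,-0.0005],"turn":0,"fingers":0.02},{"offset":[0,0,0],"turn":0,"fingers":0.02},{"offset":[0,0,0],"turn":0,"fingers":0.02},{"offset":[0,0,0],"turn":0,"fingers":0.02}]';python3 q.py
```

```text
t: 28.13
ee_pos: [0.5165, 0.191, 0.0112]
ee_rot: [[0.0, 0.096, 0.995], [-0.003, 0.995, -0.096], [-1.0, -0.003, 0.0]]
wrist_force: [-0.4, 0.4, -3.7]
gripper_width: 0.0328
TQ [-0.049 -0.     0.02 ] [-0.4  0.4 -3.7] turned 0.349
```

```bash
python3 -m inch '[{"offset":[0,0,-0.0005],"turn":0,"fingers":0.02},{"offset":[0,0,-0.0005],"turn":0,"fingers":0.02},{"offset":[0,0,-0.0005],"turn":0,"fingers":0.02},{"offset":[0,0,-0.0003],"turn":0,"fingers":0.02},{"offset":[0,0,0],"turn":0,"fingers":0.02},{"offset":[0,0,0],"turn":0,"fingers":0.02},{"offset":[0,0,0],"turn":0,"fingers":0.02},{"offset":[0,0,0],"turn":0,"fingers":0.02}]';python3 q.py
```

```text
t: 28.8
ee_pos: [0.5167, 0.191, 0.0096]
ee_rot: [[0.001, 0.096, 0.995], [-0.003, 0.995, -0.096], [-1.0, -0.002, 0.001]]
wrist_force: [0.1, -0.1, -2.2]
gripper_width: 0.0329
TQ [-0.017  0.037 -0.024] [ 0.1 -0.1 -2.2] turned 0.349
```

It's touching the floor (load falling). Releasing gently.

```bash
python3 -m inch '[{"offset":[0,0,-0.0003],"turn":0,"fingers":0.02},{"offset":[0,0,0],"turn":0,"fingers":0.034},{"offset":[0,0,0],"turn":0,"fingers":0.038},{"offset":[0,0,0],"turn":0,"fingers":0.045},{"offset":[0,0,0],"turn":0,"fingers":0.06},{"offset":[0,0,0],"turn":0,"fingers":0.0854},{"offset":[0,0,0],"turn":0,"fingers":0.0854},{"offset":[0,0,0],"turn":0,"fingers":0.0854}]';python3 q.py
python3 -m inch '[{"offset":[0,0,0],"turn":0,"fingers":0.0854},{"offset":[0,0,0],"turn":0,"fingers":0.0854},{"offset":[0,0,0.004],"turn":0,"fingers":0.0854},{"offset":[0,0,0.01],"turn":0,"fingers":0.0854},{"offset":[0,0,0.02],"turn":0,"fingers":0.0854},{"offset":[0,0,0.025],"turn":0,"fingers":0.0854},{"offset":[0,0,0.025],"turn":0,"fingers":0.0854},{"offset":[0,0,0.02],"turn":0,"fingers":0.0854}]'
python3 -m inch '[{"offset":[0,0,0.02],"turn":0,"fingers":0.0854},{"offset":[0,0,0.015],"turn":0,"fingers":0.0854},{"offset":[0,0,0.01],"turn":0,"fingers":0.0854},{"offset":[0,0,0.005],"turn":0,"fingers":0.0854},{"offset":[0,0,0],"turn":0,"fingers":0.0854},{"offset":[0,0,0],"turn":0,"fingers":0.0854},{"offset":[0,0,0],"turn":0,"fingers":0.0854},{"offset":[0,0,0],"turn":0,"fingers":0.0854}]';python3 q.py
python3 - <<'E'
from h import *
c=cam('wrist'); save(c,'pics/w5.png'); P=pts(c); d=c['depth']
m=((abs(P[...,2]-.034)<.004)&(c['frame'].max(-1)<110)&(d>0)).astype(np.uint8)
m=cv2.morphologyEx(m,cv2.MORPH_OPEN,np.ones((5,5)))
n,l,st,ce=cv2.connectedComponentsWithStats(m)
for i in range(1,n):
    if st[i,4]>300:
        Q=P[l==i]; A=np.c_[Q[:,:2],np.ones(len(Q))]; k=np.linalg.lstsq(A,Q[:,2],rcond=None)[0]; print(st[i],Q.mean(0).round(4),'tilt',np.hypot(k[0],k[1]).round(3))
t=cam('top'); P=pts(t); r=np.hypot(P[...,0]-.5388,P[...,1]+.1531); Z=P[...,2]
for lo,hi,a,b in [(.037,.055,.025,.05),(.07,.08,.03,.075),(.015,.025,.055,.1)]:
    q=(r>a)&(r<b)&(Z>lo)&(Z<hi); print(q.sum(),Z[q].mean().round(4))
for n,uv,z in [('vial',(293,245),.06),('rack',(294,127),.05)]: pass
f=t['frame'];hsv=cv2.cvtColor(f,cv2.COLOR_RGB2HSV)
save(t,'pics/top2.png')
a=cv2.imread('pics/top.png').astype(int);b=f[:,:,::-1].astype(int);D=abs(a-b).max(-1)
for nm,(x0,y0,x1,y1) in dict(rack=(250,105,338,150),vial=(283,235,303,255)).items(): print(nm,D[y0:y1,x0:x1].max(),(D[y0:y1,x0:x1]>40).sum())
E
```

```text
t: 29.47
ee_pos: [0.519, 0.1915, 0.0112]
ee_rot: [[0.006, 0.096, 0.995], [-0.001, 0.995, -0.096], [-1.0, -0.001, 0.006]]
wrist_force: [-0.4, -0.6, 0.1]
gripper_width: 0.0855
TQ [ 0.018  0.019 -0.009] [-0.4 -0.6  0.1] turned 0.349
t: 30.13
ee_pos: [0.5144, 0.1904, 0.117]
ee_rot: [[-0.005, 0.096, 0.995], [-0.004, 0.995, -0.096], [-1.0, -0.005, -0.005]]
wrist_force: [0.7, 0.2, 0.3]
gripper_width: 0.0855
t: 30.8
ee_pos: [0.5163, 0.1909, 0.1796]
ee_rot: [[0.008, 0.096, 0.995], [-0.001, 0.995, -0.096], [-1.0, -0.0, 0.008]]
wrist_force: [0.5, 0.8, -1.1]
gripper_width: 0.0853
TQ [-0.007 -0.014  0.03 ] [ 0.5  0.8 -1.1] turned 0.348
[ 252  171   42   42 1708] [0.5157 0.1912 0.0334] tilt 0.004
401 0.0419
353 0.0756
869 0.02
rack 14 0
vial 10 0
```

View pics/w5.png

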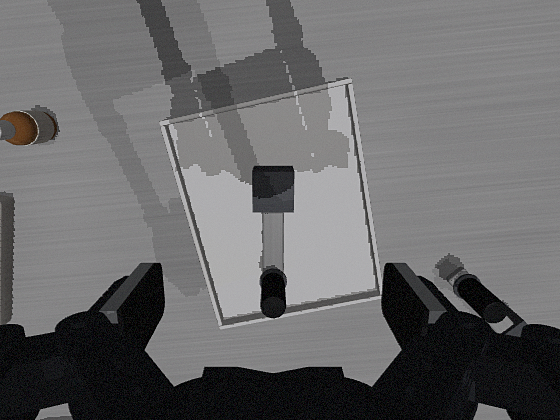

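View pics/top2.png

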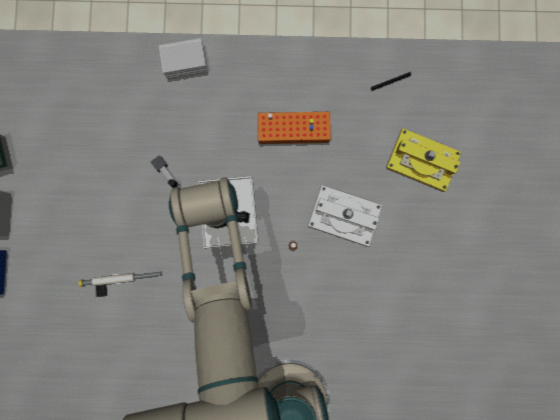

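The crank stands at (273,190) in the tray, knob at (273,295), upright. The rack (294,127), vial (293,245) and pipette (120,280) are where they were. Handing in.

```bash
python3 -c "
from station import env
print(env.close_job())"
```

```text
the job is handed in; nothing more can be done
None
```

The clamp is closed against its stop, the crank is back in the tray standing on its hub, and I handed the job in at about 31 s. No verdict was reported.

**What I did:** I gripped the tray crank by its hub and fitted it fully onto the spindle with no measurable contact force. I then turned it clockwise about 2.45 rad at the tool, which includes play in the socket. At the stop the torque rose from about 0.15 to 0.37 N·m and the pressure plate stopped moving. I eased back slightly, lifted the crank off and set it down softly.

**Last checks:**
- **Pressure plate:** it read 41.0 mm with the crank off, measured by the wrist camera and scaled to the bridge and base heights. The coarser top camera gave 41.9 mm just before hand-in; its sample probably mixes in other surfaces. That is just over the 41.8 mm limit, so I relied on the wrist reading.
- **Crank:** hub at (0.516, 0.191), tilt 0.004 rad, within 1 mm of where it started. The gripper was open and clear of it.
- **Other items:** rack and vial pixels are unchanged between the first and last top pictures. I checked the pipette by eye only, and it looks unmoved.

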